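Seat the sample vial, latch the photometer lid and select the program

TASK

Get the water photometer ready for a reading. With the fingertips push the capped sample vial straight down until it is fully home in its well and confirm it with a firm push of about 15 N on its cap; then swing the lid shut and push down on the pad near its front edge with about 15 N until it has snapped under its catch and is hard down; last turn the dial until its pointer clicks in at the three-dot mark. Hold each firm push for a moment. Never push with more than 50 N on vial or lid, and leave the bottles, vials and beaker standing around where they are.

Things in the scene. Friction and masses are not known exactly. Their poses are not given: they have to be found in the camera images.
- meter: Photometer, a blue-grey bench instrument, 230 (x) by 270 (y) mm, fixed; flat deck 70 mm above its underside. Origin: centre of the underside; x points from its front to its rear, y to its left, z up. Here the vial well is at x -5, y 60 mm, the hinge axis (along y) at x 52, y 60, z 76, the dial axis at x -25, y -75; a low display hump (top under 90 mm) is behind the dial.
- vial_top (a point): Centre of the flat rubber top (23 mm diameter) of the vial's white cap (26 mm), the only part of the vial standing out of its well. Unloaded and fully home it is 80 mm above the underside of the photometer (10 mm above the deck); at the start it is 5 to 9 mm higher. The rubber gives about 1 mm per 7 N, at most 4 mm.
- vial (a joint): How far the vial is pushed in, m: 0 is 10 mm proud, 0.010 is fully home on a hard stop. A stiff push fit: it slides under about 6 to 7 N and stays where it is left; only against the stop does the force rise further. At the start 0.001 to 0.005.
- lid_hinge (a point): Midpoint of the lid's hinge axis, on the lid. The axes are the lid's own: y along the hinge axis; when shut, x and z are parallel to those of the photometer, and the lid runs from the hinge along its -x.
- lid_front (a point): Middle of the outer face of the ribbed rubber push pad (26 by 52 mm) near the lid's front edge: 83 mm from the hinge axis along the lid (-x) and 23 mm off it along the lid's z (outward). The pad stands 5 mm proud of the lid's flat outer face and gives about 1 mm per 7 N, at most 4 mm. The lid is a dark 96 by 78 mm shell, its front edge 98 mm from the hinge axis.
- lid (a joint): Lid opening, rad: 0 shut and latched, 1.57 upright; 1.5 to 1.75 at the start. Stiff hinge: stays where left, about 1 N at the front edge moves it. Its steel nose first rests on the spring catch at about 0.11; some 9 N on the pad snaps it through to a hard stop at 0, where it stays. The shut lid's flat outer face is 24 mm above the deck. A vial not home is in its way.
- dial_grip (a point): On the dial's axis, at the height to grip, 105 mm above the underside of the photometer. The black dial has a 27 mm radius disc and on it an upright bar grip, 50 mm long, 14 mm thick, its top 9 mm above this point and its foot 21 mm below. The bar lies along the point's x axis; the white pointer is at its -x end.
- dial (a joint): Dial angle, rad, growing clockwise seen from above; at 0 the pointer points to the photometer's front (-x). Detents at 0, 1, 2 and 3 are the one-, two-, three- and four-dot marks; stops at 0 and 3. At the start 0 to 1. A click takes up to about 0.1 N m; released within 0.35 rad of a mark the dial settles into it.
- mark3 (a point): Innermost dot of the three-dot mark on the deck. Each dial position has a row of one to four white 8 mm dots running outward, starting 44 mm from the dial axis.
- amber: Amber glass bottle with a black cap, 54 mm diameter, 115 mm high, a bystander. Origin: centre of its underside.
- beaker: Glass beaker, 72 mm diameter, 90 mm high, a bystander. Origin: centre of its underside.
- sample0: Small capped sample vial, 28 mm diameter, 62 mm high, standing loose on the bench, a bystander. Origin: centre of its underside.
- sample1: A second vial like sample0, a bystander. Origin: centre of its underside.

How it is judged:
By the outcome, as a careful person would: the job done as asked, in the order asked, and still so for the second after the job is handed in, with the robot touching nothing.
It also fails if it takes over 72 s, if anything falls off the work surface, if the arm or the gripper's body presses on something with over 40 N, if the wrist force passes 120 N, or if a joint passes its speed limit or range.

ROBOT

A 6-joint arm with a two-finger parallel gripper is mounted at the origin on the work surface. World frame = base frame: x ahead of the robot, y to its left, z up, the work surface at z = 0. Lengths are in mm, angles in rad, forces in N, time in s.
With the tool pointing down it reaches from about 350 to 775 mm from the base axis. Payload 7.3 kg.
Tool frame: the origin (TCP) lies midway between the tips of the shut fingers; the grasp point (between the pads) lies 19 mm behind it; z points along the fingers, y is the line along which they close (so a half turn about z gives the same grasp; the last joint's range is limited). The gripper opens to 92 mm and grips with 3 to 60 N. Pads are 19 mm wide; open, the fingers measure 130 mm over their backs; the gripper's body (75 mm by 190 mm) begins 47 mm behind the grasp point.
Start: joints at [-1.332, 0.342, 1.524, -0, 1.275, -0.146], TCP at [197.095, -486.62, 226.741] pointing down, gripper open.
Joint ranges: [-2.53, 2.53], [-0.77, 2.02], [0.04, 2.7], [-1, 4.14], [0.28, 2.66], [-3.11, 3.11]. Speed limits (rad/s): [2.57, 2.57, 3.14, 3.14, 3.14, 3.14].

INTERFACE

Orientations are given as [roll, pitch, yaw] about the fixed x, y, z axes, in that order (R = Rz(yaw) Ry(pitch) Rx(roll)).
In Python, from plant import get_obs, capture, camera_model, close_job, search_frame, regions_of, pinpoint gives the robot as it stands. The module is installed in compiled form; this text tells all that it offers.
- The arm moves only by the shell command python3 -m pendant 'ROWS'. ROWS is JSON, one flat list of numbers, 7 for each row, row after row: the shift along the tool's x, y, z in units of 30 mm (1.0 is 30 mm), then the turn, a rotation vector about the tool's x, y, z in units of 4 degrees (1.0 is 4 degrees), then the closure, from -1 (fully open) to 1 (shut), so that 0 is half open. In form: [dx, dy, dz, wx, wy, wz, gripper, dx, dy, dz, wx, wy, wz, gripper, ...]. A call has 1 to 12 rows; each row shifts and turns the commanded pose from where the row before left it, along the tool's axes as they then stand; what a row does not reach is not made up. A row lasts 1/10 s, in which the tool goes at most 50 mm and 8.59 degrees, less where a joint would pass 70% of its speed; a pose out of reach is approached as far as the arm can. A call with a number of a shift or a turn outside -1 to 1 is refused whole. A call with a gripper value outside its range is refused whole. The fingers move at their own pace and stop on an object; the grip force is fixed at half the most. Time passes only in rows, so rows that do not move let the fingers close. It gives the time, the measured TCP pose, the force, the opening and the grip force at its end, in the units of the state.
- get_obs(): the state, without advancing time (a new reading comes with each control period).
- capture(name): name is "side" or "top" or "wrist"; returns the picture (480x640x3 uint8, red, green, blue); there is no depth.
- camera_model(name): a dict with "fov_y" (degrees; the focal length in pixels is half the picture's height over the tangent of half this angle, whatever the lens; pixels are square), "cx", "cy" (the principal point, pixels), "pose" (4x4, takes a point from camera to world coordinates). Camera axes: x right, y up, looking along -z (the intrinsics and any distortion apply to the point x, -y, -z); pixel columns grow to the right and rows downward; lengths in mm; the calibration is good to about 2 mm. A picture is of the moment at which its call begins: read the wrist's pose just before it. camera_model takes no time and is no camera call; for the wrist camera it gives the pose at the moment of the call.
- close_job(): hands the job in; it is judged then, once.
Trained networks look in the newest picture that a camera, given by its name, has taken for a name from the list of things; names that differ only in an ending like _2 or _b are one class to them, and where a whole thing is asked for, a point or a joint stands for the part that bears it (a point fixed in the world has none). Each returns a list of dicts, best first, with "score" (0 to 1); they miss things now and then, are a little off and sometimes report something else, mostly with a low value. They report only what shows in the picture. A call takes as long as a camera call.
- search_frame(camera, thing): "location" ([column, row] in pixels, amid what is visible of it).
- regions_of(camera, thing): "pixels" (480x640 bool, what is visible of it) and "location" ([column, row] in pixels, amid what is visible of it).
- pinpoint(camera, thing): "location" ([column, row] in pixels: a listed point, or the origin of a listed thing).
The state is a dict: "time": time; "joint_positions": joint angles; "dq": joint speeds; "tau": joint torques, N m; "tool_pos": TCP position; "tcp_rot": TCP orientation; "contact_force": force on the tool from outside, world axes, zero at the start; "moment": the same for the moment, N m; "grip_width": finger opening in mm; "finger_force": force on a finger pad.
Only numpy, scipy, OpenCV 4.12 (cv2) and the standard library are available. Lean on these libraries where they do the work, as an engineer would, in place of code of your own. Each camera call takes 0.05 s, during which the arm holds its last target. There are 200 camera calls.

## Working session

There is one attempt and no reset: what is moved stays moved. The work goes in short steps, Python scripts to look and compute and a shell command to move; the robot and the scene stay as the last step left them, time stands still between calls to the robot, and variables do not carry over. Pictures are saved under pics/ and viewed, at most 10 in all, crops included, and the job is handed in when it is done.

```bash
mkdir -p pics
cat > h.py <<'E'
import numpy as np, cv2
from plant import *
def save(cam,name):
    im=capture(cam); cv2.imwrite('pics/'+name+'.png',im[:,:,::-1]); return im
def ray(cam,px,M=None):
    M=M or camera_model(cam); f=240/np.tan(np.radians(M['fov_y'])/2)
    d=np.array([(px[0]-M['cx'])/f,-(px[1]-M['cy'])/f,-1.0]); T=np.array(M['pose'])
    d=T[:3,:3]@d; return T[:3,3],d/np.linalg.norm(d)
def tri(rs):
    A=np.zeros((3,3));b=np.zeros(3)
    for o,d in rs:
        P=np.eye(3)-np.outer(d,d);A+=P;b+=P@o
    p=np.linalg.solve(A,b); return p,[round(float(np.linalg.norm((np.eye(3)-np.outer(d,d))@(p-o))),1) for o,d in rs]
def proj(cam,p,M=None):
    M=M or camera_model(cam); f=240/np.tan(np.radians(M['fov_y'])/2);T=np.array(M['pose'])
    q=T[:3,:3].T@(np.array(p)-T[:3,3]); return [M['cx']+f*q[0]/-q[2],M['cy']-f*q[1]/-q[2]]
E
python3 - <<'E'
from h import *
np.set_printoptions(precision=3,suppress=True)
for c in('side','top'):
    save(c,c+'0'); M=camera_model(c); print(c,{k:v for k,v in M.items() if k!='pose'},np.array(M['pose']).round(2).tolist())
    for t in ['meter','vial_top','lid_hinge','lid_front','dial_grip','mark3','amber','beaker','sample0','sample1']:
        print(t,[(np.round(r['location'],1).tolist(),round(r['score'],2)) for r in pinpoint(c,t)[:2]])
o=get_obs();print(o)
E
```

```text
side {'fov_y': 46.80735618178581, 'cx': 306.91841807391194, 'cy': 228.98731376334243} [[-0.98, 0.13, -0.14, 415.86], [-0.19, -0.6, 0.78, 858.09], [0.02, 0.79, 0.61, 706.24], [0.0, 0.0, 0.0, 1.0]]
meter [([303.4, 239.4], 0.95)]
vial_top [([303.1, 223.7], 0.6)]
lid_hinge [([276.5, 223.1], 0.69)]
lid_front [([254.1, 188.1], 0.63)]
dial_grip [([323.0, 179.7], 0.79)]
mark3 [([311.6, 202.3], 0.91)]
amber [([292.6, 187.4], 0.59)]
beaker [([235.2, 320.9], 0.57)]
sample0 [([336.1, 318.4], 0.85), ([304.9, 309.5], 0.72)]
sample1 [([336.1, 318.4], 0.85), ([304.9, 309.5], 0.72)]
top {'fov_y': 44.74764877037566, 'cx': 309.8239110172883, 'cy': 242.7755692880695} [[-0.02, 0.99, -0.17, 355.63], [-1.0, -0.03, -0.02, 33.59], [-0.03, 0.17, 0.99, 1162.75], [0.0, 0.0, 0.0, 1.0]]
meter [([337.2, 231.2], 0.9)]
vial_top [([308.8, 227.5], 0.47)]
lid_hinge [([306.7, 203.1], 0.84)]
lid_front [([304.8, 173.1], 0.43)]
dial_grip [([387.5, 231.5], 0.69)]
mark3 []
amber [([433.0, 200.5], 0.58)]
beaker [([224.2, 199.5], 0.78)]
sample0 [([242.9, 279.1], 0.64)]
sample1 [([242.9, 279.1], 0.64)]
{'time': 1.1, 'joint_positions': array([-1.332,  0.342,  1.524,  0.   ,  1.275, -0.146]), 'dq': array([ 0.001,  0.001, -0.   ,  0.   ,  0.001,  0.   ]), 'tau': array([ -0.002, -43.115, -24.448,   0.071,   0.048,  -0.   ]), 'tool_pos': array([ 197.1  , -486.616,  226.749]), 'tcp_rot': array([3.141, 0.   , 0.385]), 'contact_force': array([-0.714, -0.717,  0.052]), 'moment': array([-0.024,  0.005, -0.097]), 'finger_force': 0.0, 'grip_width': 91.93031226246521}
```

View pics/side0.png

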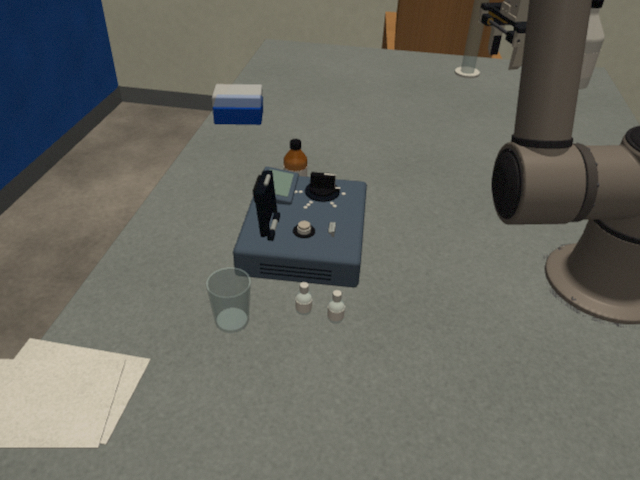

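View pics/top0.png

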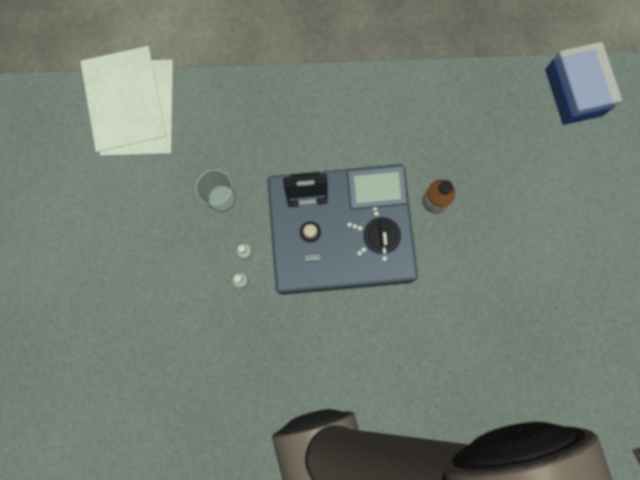

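Run:
```python
from h import *
P={'meter':([303.4,239.4],[337.2,231.2]),'vial_top':([303.1,223.7],[308.8,227.5]),'hinge':([276.5,223.1],[306.7,203.1]),'front':([254.1,188.1],[304.8,173.1]),'dial':([323,179.7],[387.5,231.5]),'amber':([292.6,187.4],[433,200.5]),'beaker':([235.2,320.9],[224.2,199.5]),'s?':([336.1,318.4],[242.9,279.1])}
for k,(a,b) in P.items():
    p,e=tri([ray('side',a),ray('top',b)]);print(k,p.round(1),e)
# undistorted assumption check: mark3, s_b on plane
for k,px,z in(('s304',[304.9,309.5],0),):
    o,d=ray('side',px);print(k,(o+d*(z-o[2])/d[2]).round(1))
```

```text
meter [576.    2.9   6.1] [0.2, 0.2]
vial_top [567.8  58.1  88.4] [0.9, 0.9]
hinge [616.8  61.1  83.8] [0.2, 0.2]
front [655.6  61.5 155.8] [0.9, 0.9]
dial [555.3 -88.2  94.4] [0.4, 0.4]
amber [ 638.9 -195.5   -6.6] [2.3, 2.3]
beaker [650.4 233.6  -5. ] [0.8, 0.8]
s? [482.3 195.1  -1.1] [2.3, 2.3]
s304 [536.6 186.9   0. ]
```

The side view shows the lid upright at about (265,205), the vial cap at (304,228), and the dial at (322,187). The top view shows the vial at (310,231) and the dial at (383,236) with its pointer towards the front. The network's triangulated points agree with both pictures. I'll move above the meter for a wrist look.

```bash
python3 -m pendant '[0.84,-0.54,-0.17,0,0,0,1, 0.84,-0.54,-0.17,0,0,0,1, 0.84,-0.54,-0.17,0,0,0,1, 0.84,-0.54,-0.17,0,0,0,1, 0.84,-0.54,-0.17,0,0,0,1, 0.84,-0.54,-0.17,0,0,0,1, 0.84,-0.54,-0.17,0,0,0,1, 0.84,-0.54,-0.17,0,0,0,1, 0.84,-0.54,-0.17,0,0,0,1, 0.84,-0.54,-0.17,0,0,0,1]' && python3 -m pendant '[0.8,-0.54,-0.17,0,0,0,1, 0.8,-0.54,-0.17,0,0,0,1, 0.8,-0.54,-0.17,0,0,0,1, 0.8,-0.54,-0.17,0,0,0,1, 0.8,-0.54,-0.17,0,0,0,1, 0.8,-0.54,-0.17,0,0,0,1, 0.8,-0.54,-0.17,0,0,0,1, 0.8,-0.54,-0.17,0,0,0,1, 0.8,-0.54,-0.17,0,0,0,1, 0,0,0,0,0,0,1, 0,0,0,0,0,0,1]'
python3 - <<'E'
from h import *
M=camera_model('wrist'); save('wrist','w1'); print(M['fov_y'],M['cx'],M['cy'],np.array(M['pose']).round(3).tolist())
o=get_obs(); print(o['tool_pos'],o['tcp_rot'],o['joint_positions'])
for t in ['meter','vial_top','lid_hinge','lid_front','dial_grip','mark3']:
    print(t,[(np.round(r['location'],1).tolist(),round(r['score'],2)) for r in pinpoint('wrist',t)[:2]])
E
```

```text
time: 2.1
tool_pos: [370.4, -240.8, 278.1]
tcp_rot: [3.141, -0.0, 0.385]
contact_force: [0.7, -0.3, 0.9]
grip_width: 16.2
finger_force: 0.0
time: 3.2
tool_pos: [515.3, -25.4, 323.3]
tcp_rot: [3.141, 0.001, 0.386]
contact_force: [0.3, 0.5, 0.1]
grip_width: 0.5
finger_force: 0.0
60.91690873430363 319.591691839787 239.76294949907376 [[0.377, 0.882, 0.283, 592.473], [-0.926, 0.358, 0.116, 6.803], [0.001, -0.306, 0.952, 482.862], [0.0, 0.0, 0.0, 1.0]]
[514.94461889 -25.93443888 323.30742848] [3.14154424e+00 8.89758725e-04 3.85063704e-01] [-1.98715253e-01  2.68139933e-01  1.36383741e+00 -5.31788764e-04
  1.51033104e+00  9.87049674e-01]
meter [([323.0, 125.9], 0.98)]
vial_top [([259.2, 119.2], 0.77), ([494.3, 139.9], 0.74)]
lid_hinge [([277.7, 51.5], 0.7)]
lid_front []
dial_grip [([392.5, 182.9], 0.59)]
mark3 [([355.3, 146.0], 0.89), ([257.3, 117.0], 0.22)]
```

View pics/w1.png

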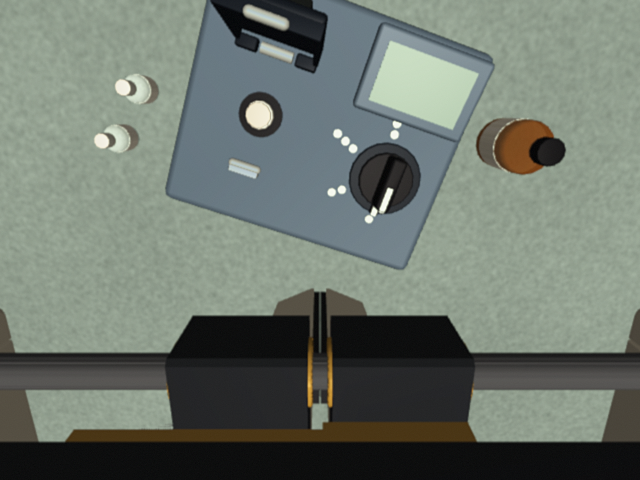

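The wrist picture shows the vial cap at (260,115), the dial centre at (384,179) with its pointer near the one-dot mark (370,217), and the three-dot mark starting at (353,149). Next I'll fit the meter pose.

```bash
cat > fit.py <<'E'
from h import *
from scipy.optimize import least_squares
import json
W=camera_model('wrist')
obs=[('side','meter',303.4,239.4),('side','vial',303.1,223.7),('side','hinge',276.5,223.1),('side','grip',323,179.7),('side','mark3',311.6,202.3),
('top','meter',337.2,231.2),('top','vial',308.8,229.5),('top','hinge',306.7,203.1),('top','grip',387.5,231.5),
('wrist','meter',323,125.9),('wrist','vial',259.5,117),('wrist','hinge',277.7,51.5),('wrist','grip',392.5,182.9),('wrist','mark3',354.3,147.5),('side','front',254.1,188.1),('top','front',304.8,173.1)]
def pts(v):
    x,y,a,h,th=v; c,s=np.cos(a),np.sin(a)
    m3=(-25-44*np.cos(2),-75+44*np.sin(2),70)
    L={'meter':(0,0,0),'vial':(-5,60,80+h),'hinge':(52,60,76),'grip':(-25,-75,105),'mark3':m3,'front':(52-83*np.cos(th)+23*np.sin(th),60,76+83*np.sin(th)+23*np.cos(th))}
    return {k:np.array([x+c*p[0]-s*p[1],y+s*p[0]+c*p[1],p[2]]) for k,p in L.items()}
def res(v):
    P=pts(v);r=[]
    for c,k,u,w in obs:
        q=proj(c,P[k],W if c=='wrist' else None); wt=1 if c!='wrist' else 1
        r+=[(q[0]-u)*wt,(q[1]-w)*wt]
    return np.array(r+[(v[3]-7)/2])
s=least_squares(res,[576,3,0.07,7,1.6],loss='soft_l1')
print(s.x.round(3))
for o,r in zip(obs,res(s.x)[:-1].reshape(-1,2)): print(o[:2],r.round(1))
for k,p in pts(s.x).items(): print(k,p.round(1))
E
python3 fit.py
```

```text
[ 5.7555e+02 -4.6230e+00  7.7000e-02  6.6170e+00  1.6920e+00]
('side', 'meter') [1.  0.1]
('side', 'vial') [ 0.9 -0.3]
('side', 'hinge') [-2.9  2.3]
('side', 'grip') [-1.1 -2.7]
('side', 'mark3') [-1.3 -0.6]
('top', 'meter') [3.6 0.6]
('top', 'vial') [ 1.8 -0.4]
('top', 'hinge') [ 1. -2.]
('top', 'grip') [-3.1 -1.3]
('wrist', 'meter') [-0.8  0.9]
('wrist', 'vial') [ 0.3 -1.2]
('wrist', 'hinge') [-0.2  2. ]
('wrist', 'grip') [-1.   0.2]
('wrist', 'mark3') [ 0.  -0.1]
('side', 'front') [0.5 0.3]
('top', 'front') [-0.2 -0.4]
meter [575.5  -4.6   0. ]
vial [565.9  54.8  86.6]
hinge [622.8  59.2  76. ]
grip [556.4 -81.3 105. ]
mark3 [571.6 -40.   70. ]
front [655.6  61.7 155.6]
```

```bash
python3 -m pendant '[0,0,0,0,0,-1,1, 0,0,0,0,0,-1,1, 0,0,0,0,0,-1,1, 0,0,0,0,0,-1,1, 0,0,0,0,0,-1,1, 0,0,0,0,0,-1,1, 0,0,0,0,0,-1,1, 0,0,0,0,0,-1,1, 0,0,0,0,0,-1,1, 0,0,0,0,0,-1,1]' >/dev/null && python3 -m pendant '[0,0,0,0,0,-1,1, 0,0,0,0,0,-1,1, 0,0,0,0,0,-1,1, 0,0,0,0,0,-1,1, 0,0,0,0,0,-1,1, 0,0,0,0,0,-1,1, 0,0,0,0,0,-1,1, 0,0,0,0,0,-1,1, 0,0,0,0,0,-1,1, 0,0,0,0,0,-1,1]' >/dev/null && python3 -m pendant '[0,0,0,0,0,-1,1, 0,0,0,0,0,-1,1, 0,0,0,0,0,-1,1, 0,0,0,0,0,-1,1, 0,0,0,0,0,-1,1, 0,0,0,0,0,-1,1, 0,0,0,0,0,-1,1, 0,0,0,0,0,-1,1, 0,0,0,0,0,-1,1, 0,0,0,0,0,-1,1]' && python3 -m pendant '[0,0,0,0,0,-1,1, 0,0,0,0,0,-1,1, 0,0,0,0,0,-1,1, 0,0,0,0,0,-1,1, 0,0,0,0,0,-1,1, 0,0,0,0,0,-1,1, 0,0,0,0,0,-1,1, 0,0,0,0,0,-1,1, 0,0,0,0,0,-1,1, 0,0,0,0,0,-1,1, 0,0,0,0,0,-0.6,1]' && python3 -m pendant '[-0.38,0.5,0.8,0,0,0,1, -0.38,0.5,0.8,0,0,0,1, -0.38,0.5,0.8,0,0,0,1, -0.38,0.5,0.8,0,0,0,1, -0.38,0.5,0.8,0,0,0,1, 0,0,0,0,0,0,1]'
python3 - <<'E'
from h import *
M=camera_model('wrist'); save('wrist','w2')
o=get_obs(); print(o['tool_pos'],o['tcp_rot'],o['joint_positions'])
for t,z in [('vial_top',86.6),('lid_hinge',76),('dial_grip',105),('mark3',70)]:
    for r in pinpoint('wrist',t)[:2]:
        c,d=ray('wrist',r['location'],M); print(t,np.round(r['location'],1),round(r['score'],2),(c+d*(z-c[2])/d[2]).round(1))
E
```

```text
time: 6.55
tool_pos: [515.2, -26.0, 323.7]
tcp_rot: [-3.142, 0.0, 2.481]
contact_force: [-1.3, -0.2, -0.2]
grip_width: 0.5
finger_force: 0.0
time: 7.65
tool_pos: [515.2, -26.0, 323.7]
tcp_rot: [-3.141, 0.0, -3.062]
contact_force: [-0.2, -0.8, 0.4]
grip_width: 0.5
finger_force: 0.0
time: 8.25
tool_pos: [565.2, 54.8, 200.1]
tcp_rot: [3.14, -0.006, -3.063]
contact_force: [0.2, 0.4, 0.4]
grip_width: 0.6
finger_force: 0.0
[565.61155409  53.80017145 202.13259613] [ 3.14142173 -0.00358996 -3.06291685] [-3.98993540e-02  4.42684928e-01  1.43813856e+00 -2.67419580e-04
  1.26435415e+00 -1.68929005e+00]
vial_top [322.1 237.4] 0.62 [567.3  57.6  86.6]
vial_top [ 42.6 257.4] 0.26 [ 597.8 -139.6   86.6]
dial_grip [112.7 211.3] 0.79 [554.7 -78.3 105. ]
mark3 [193.3 228.1] 0.88 [572.7 -37.3  70. ]
```

View pics/w2.png

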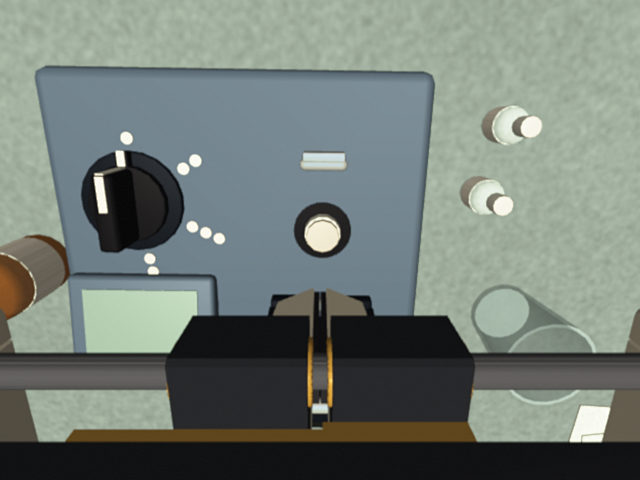

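The wrist view shows the vial cap at (323,233), straight below the fingers, and the dial pointer right at the one-dot mark. I'll descend with the fingers shut.

```bash
python3 -m pendant '[-0.05,0.1,0.7,0,0,0,1, 0,0,0.7,0,0,0,1, 0,0,0.7,0,0,0,1, 0,0,0.7,0,0,0,1, 0,0,0.6,0,0,0,1, 0,0,0,0,0,0,1,0,0,0,0,0,0,1]'; python3 -m pendant '[0,0,0.06,0,0,0,1, 0,0,0.06,0,0,0,1,0,0,0.06,0,0,0,1,0,0,0.06,0,0,0,1,0,0,0,0,0,0,1]'
```

```text
time: 9.2
tool_pos: [568.1, 56.1, 102.8]
tcp_rot: [-3.141, 0.001, -3.065]
contact_force: [0.3, -0.3, 0.3]
grip_width: 0.3
finger_force: 0.0
time: 9.7
tool_pos: [567.5, 56.7, 94.2]
tcp_rot: [-3.142, -0.0, -3.064]
contact_force: [0.2, 0.9, 0.6]
grip_width: 0.6
finger_force: 0.0
```

```bash
python3 -m pendant '[0,0,0.05,0,0,0,1, 0,0,0.05,0,0,0,1,0,0,0.05,0,0,0,1,0,0,0.05,0,0,0,1,0,0,0,0,0,0,1]'; python3 -m pendant '[0,0,0.05,0,0,0,1, 0,0,0.05,0,0,0,1,0,0,0,0,0,0,1,0,0,0,0,0,0,1]';  python3 -m pendant '[0,0,0.05,0,0,0,1, 0,0,0.05,0,0,0,1,0,0,0,0,0,0,1,0,0,0,0,0,0,1]'
```

```text
time: 10.2
tool_pos: [567.5, 56.6, 88.1]
tcp_rot: [-3.142, -0.0, -3.064]
contact_force: [-0.3, 0.4, 0.3]
grip_width: 0.5
finger_force: 0.0
time: 10.6
tool_pos: [567.8, 56.6, 86.0]
tcp_rot: [-3.141, 0.001, -3.064]
contact_force: [-1.7, 0.5, 4.7]
grip_width: 0.7
finger_force: 2.3
time: 11.0
tool_pos: [567.8, 56.6, 83.0]
tcp_rot: [-3.141, 0.001, -3.064]
contact_force: [-0.9, -0.1, 5.5]
grip_width: 0.5
finger_force: 2.9
```

```bash
python3 -m pendant '[0,0,0.05,0,0,0,1, 0,0,0.05,0,0,0,1,0,0,0,0,0,0,1,0,0,0,0,0,0,1]'; python3 -m pendant '[0,0,0.03,0,0,0,1,0,0,0,0,0,0,1,0,0,0,0,0,0,1]';  python3 -m pendant '[0,0,0.02,0,0,0,1,0,0,0,0,0,0,1]'; python3 -m pendant '[0,0,0.02,0,0,0,1,0,0,0,0,0,0,1]'
```

```text
time: 11.4
tool_pos: [567.8, 56.6, 80.0]
tcp_rot: [-3.141, 0.001, -3.064]
contact_force: [-1.8, 0.3, 5.8]
grip_width: 0.1
finger_force: 2.9
time: 11.7
tool_pos: [567.8, 56.6, 79.3]
tcp_rot: [-3.141, 0.001, -3.064]
contact_force: [-1.6, 0.9, 6.8]
grip_width: 0.4
finger_force: 3.5
time: 11.9
tool_pos: [567.8, 56.6, 78.9]
tcp_rot: [-3.141, 0.001, -3.064]
contact_force: [-3.2, -0.1, 8.4]
grip_width: 0.3
finger_force: 4.6
time: 12.1
tool_pos: [567.8, 56.6, 78.6]
tcp_rot: [-3.141, 0.001, -3.064]
contact_force: [-4.7, 0.1, 11.5]
grip_width: 0.4
finger_force: 5.6
```

```bash
python3 -m pendant '[0,0,0.02,0,0,0,1,0,0,0,0,0,0,1,0,0,0,0,0,0,1]'; python3 -m pendant '[0,0,0.01,0,0,0,1,0,0,0,0,0,0,1,0,0,0,0,0,0,1,0,0,0,0,0,0,1]'
```

```text
time: 12.4
tool_pos: [567.9, 56.6, 78.3]
tcp_rot: [-3.141, 0.001, -3.064]
contact_force: [-4.1, -0.4, 13.6]
grip_width: 0.1
finger_force: 6.5
time: 12.8
tool_pos: [567.9, 56.6, 78.1]
tcp_rot: [-3.141, 0.001, -3.064]
contact_force: [-3.9, 0.2, 14.0]
grip_width: 0.3
finger_force: 7.0
```

```bash
python3 -m pendant '[0,0,0.015,0,0,0,1,0,0,0,0,0,0,1,0,0,0,0,0,0,1,0,0,0,0,0,0,1,0,0,0,0,0,0,1]'; python3 -m pendant '[0,0,-0.4,0,0,0,1,0,0,-0.8,0,0,0,1,0,0,-0.8,0,0,0,1,0,0,-0.8,0,0,0,1,0,0,-0.8,0,0,0,1,0,0,-0.4,0,0,0,1,-0.8,0,0,0,0,0,1,-0.8,0,0,0,0,0,1,-0.8,0,0,0,0,0,1,-0.8,0,0,0,0,0,1,-0.9,0,0,0,0,0,1,0,0,0,0,0,0,1]'; python3 -c "
from h import *
save('side','s1')
print(pinpoint('side','lid_front')[:1],pinpoint('side','vial_top')[:1])"
```

```text
time: 13.3
tool_pos: [567.9, 56.7, 77.9]
tcp_rot: [-3.141, 0.002, -3.064]
contact_force: [-5.0, -0.7, 16.3]
grip_width: 0.1
finger_force: 7.8
time: 14.5
tool_pos: [691.9, 66.1, 193.8]
tcp_rot: [3.142, -0.001, -3.064]
contact_force: [-1.2, -0.1, -0.6]
grip_width: 0.4
finger_force: 0.0
[{'location': [256.4, 187.7], 'score': 0.64}] [{'location': [303.1, 310.9], 'score': 0.69}]
```

```bash
python3 -m pendant '[0.13,0,0.6,0,0,0,1,0.15,0,0.63,0,0,0,1,0,0,0,0,0,0,1,0.46,0,-0.03,0,0,0,1,0.46,0,-0.03,0,0,0,1]'; python3 -m pendant '[0.5,0,0,0,0,0,1,0.5,0,0,0,0,0,1,0.5,0,0,0,0,0,1,0,0,0,0,0,0,1]'; python3 -m pendant '[0.35,0,0.13,0,0,0,1,0.35,0,0.13,0,0,0,1,0.3,0,0.23,0,0,0,1,0.3,0,0.23,0,0,0,1,0,0,0,0,0,0,1]';  python3 -c "
from h import *
save('side','s2')"
```

```text
time: 15.15
tool_pos: [654.6, 63.4, 162.3]
tcp_rot: [-3.141, 0.003, -3.064]
contact_force: [1.6, 0.2, 2.2]
grip_width: 0.4
finger_force: 1.4
time: 15.55
tool_pos: [608.5, 59.9, 162.7]
tcp_rot: [-3.141, 0.001, -3.064]
contact_force: [-0.1, -0.3, -0.0]
grip_width: 1.0
finger_force: 0.0
time: 16.05
tool_pos: [570.1, 56.9, 139.4]
tcp_rot: [-3.142, -0.001, -3.064]
contact_force: [0.2, 0.4, 0.1]
grip_width: 0.3
finger_force: 0.0
```

View pics/s2.png

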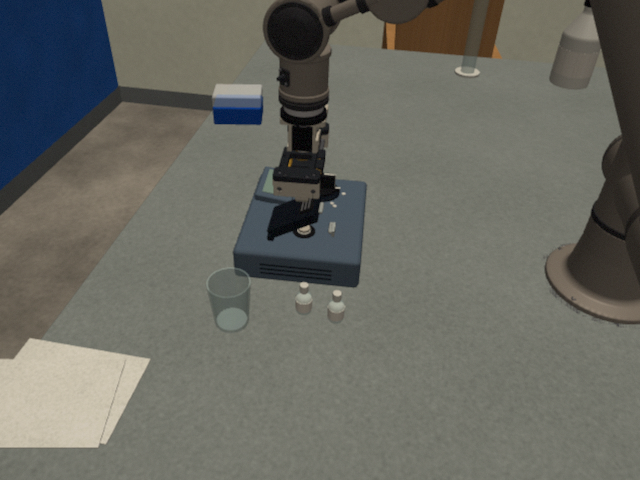

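The lid leans forward at about 30° under the fingers, near (295,215). Continuing.

```bash
python3 -m pendant '[0.19,0,0.3,0,0,0,1,0.19,0,0.3,0,0,0,1,0.3,0,0.08,0,0,0,1,0.3,0,0.08,0,0,0,1,0,0,0,0,0,0,1]'; python3 -m pendant '[0,0,0.06,0,0,0,1,0,0,0.06,0,0,0,1,0,0,0,0,0,0,1]';python3 -m pendant '[0,0,0.05,0,0,0,1,0,0,0.05,0,0,0,1,0,0,0,0,0,0,1]'
```

```text
time: 16.6
tool_pos: [539.6, 54.6, 115.9]
tcp_rot: [3.141, -0.002, -3.064]
contact_force: [-0.3, 0.3, 0.0]
grip_width: 0.5
finger_force: 0.0
time: 16.9
tool_pos: [541.4, 54.6, 112.7]
tcp_rot: [-3.142, -0.0, -3.064]
contact_force: [-0.3, 0.2, 0.4]
grip_width: 0.7
finger_force: 0.0
time: 17.2
tool_pos: [541.4, 54.6, 109.7]
tcp_rot: [-3.141, 0.0, -3.064]
contact_force: [0.1, -0.0, 0.5]
grip_width: 0.3
finger_force: 0.4
```

```bash
python3 -m pendant '[0,0,0.04,0,0,0,1,0,0,0,0,0,0,1]'; python3 -m pendant '[0,0,0.03,0,0,0,1,0,0,0,0,0,0,1]';python3 -m pendant '[0,0,0.03,0,0,0,1,0,0,0,0,0,0,1]';python3 -m pendant '[0,0,0.02,0,0,0,1,0,0,0,0,0,0,1]'
```

```text
time: 17.4
tool_pos: [541.4, 54.6, 108.9]
tcp_rot: [-3.141, 0.0, -3.064]
contact_force: [-1.3, -0.7, 4.2]
grip_width: 0.5
finger_force: 2.1
time: 17.6
tool_pos: [541.3, 54.6, 108.3]
tcp_rot: [-3.141, 0.0, -3.064]
contact_force: [-2.3, -0.3, 6.9]
grip_width: 0.7
finger_force: 3.4
time: 17.8
tool_pos: [541.3, 54.6, 107.8]
tcp_rot: [-3.141, 0.0, -3.064]
contact_force: [-3.6, -0.5, 10.6]
grip_width: 0.6
finger_force: 4.8
time: 18.0
tool_pos: [541.3, 54.6, 107.4]
tcp_rot: [-3.141, 0.001, -3.064]
contact_force: [-4.2, -0.9, 11.9]
grip_width: 0.5
finger_force: 5.7
```

```bash
python3 -m pendant '[0,0,0.03,0,0,0,1,0,0,0,0,0,0,1]'; python3 -m pendant '[0,0,0.03,0,0,0,1,0,0,0,0,0,0,1]'; python3 -m pendant '[0,0,0.03,0,0,0,1,0,0,0,0,0,0,1]'
```

```text
time: 18.2
tool_pos: [541.3, 54.6, 106.9]
tcp_rot: [-3.141, 0.001, -3.064]
contact_force: [-5.1, -0.8, 14.8]
grip_width: 0.8
finger_force: 7.2
time: 18.4
tool_pos: [540.7, 54.5, 105.8]
tcp_rot: [-3.141, -0.0, -3.064]
contact_force: [-5.9, -0.2, 12.1]
grip_width: 0.3
finger_force: 5.5
time: 18.6
tool_pos: [540.3, 54.5, 104.0]
tcp_rot: [-3.141, -0.002, -3.064]
contact_force: [-5.5, 0.0, 7.4]
grip_width: 0.5
finger_force: 3.5
```

```bash
python3 -m pendant '[0,0,0.04,0,0,0,1,0,0,0.04,0,0,0,1,0,0,0,0,0,0,1]'; python3 -m pendant '[0,0,0.04,0,0,0,1,0,0,0,0,0,0,1]'; python3 -m pendant '[0,0,0.03,0,0,0,1,0,0,0,0,0,0,1]'
```

```text
time: 18.9
tool_pos: [541.3, 54.6, 100.8]
tcp_rot: [-3.142, -0.0, -3.064]
contact_force: [-0.3, -1.4, 0.3]
grip_width: 0.5
finger_force: 0.0
time: 19.1
tool_pos: [541.3, 54.6, 99.6]
tcp_rot: [-3.142, -0.0, -3.064]
contact_force: [-0.7, -0.4, 0.6]
grip_width: 0.2
finger_force: 0.0
time: 19.3
tool_pos: [541.4, 54.6, 99.1]
tcp_rot: [-3.141, 0.0, -3.064]
contact_force: [0.6, 0.0, 1.3]
grip_width: 0.5
finger_force: 0.7
```

Snapped through. Now the firm push.

```bash
python3 -m pendant '[0,0,0.03,0,0,0,1,0,0,0.02,0,0,0,1,0,0,0,0,0,0,1]'; python3 -m pendant '[0,0,0.03,0,0,0,1,0,0,0,0,0,0,1]'; python3 -m pendant '[0,0,0.02,0,0,0,1,0,0,0,0,0,0,1]'
```

```text
time: 19.6
tool_pos: [541.4, 54.6, 98.2]
tcp_rot: [-3.141, 0.001, -3.064]
contact_force: [-2.1, -0.1, 6.4]
grip_width: 0.1
finger_force: 3.4
time: 19.8
tool_pos: [541.4, 54.6, 97.7]
tcp_rot: [-3.141, 0.001, -3.064]
contact_force: [-4.1, 0.5, 10.0]
grip_width: 0.6
finger_force: 5.0
time: 20.0
tool_pos: [541.5, 54.6, 97.3]
tcp_rot: [-3.141, 0.001, -3.064]
contact_force: [-3.9, 0.0, 12.8]
grip_width: 0.7
finger_force: 6.0
```

```bash
python3 -m pendant '[0,0,0.025,0,0,0,1,0,0,0,0,0,0,1,0,0,0,0,0,0,1,0,0,0,0,0,0,1,0,0,0,0,0,0,1,0,0,0,0,0,0,1]'; python3 -m pendant '[0,0,-0.5,0,0,0,1,0,0,-1,0,0,0,1,0,0,-1,0,0,0,1,0,0,-0.8,0,0,0,1,0,-0.9,0,0,0,0,0,0,-0.9,0,0,0,0,0,0,-0.9,0,0,0,0,0,0,-0.9,0,0,0,0,0,-0.13,-0.9,0,0,0,0,0,0,0,0,0,0,0,0,0,0,0,0,0,0,0]'
python3 - <<'E'
from h import *
M=camera_model('wrist'); save('wrist','w3')
o=get_obs(); print(o['tool_pos'],o['tcp_rot'],o['joint_positions'])
for t,z in [('dial_grip',105),('mark3',70)]:
    for r in pinpoint('wrist',t)[:2]:
        c,d=ray('wrist',r['location'],M); print(t,np.round(r['location'],1),round(r['score'],2),(c+d*(z-c[2])/d[2]).round(1))
E
```

```text
time: 20.6
tool_pos: [541.5, 54.6, 97.0]
tcp_rot: [-3.141, 0.001, -3.064]
contact_force: [-4.5, 0.3, 14.5]
grip_width: 0.4
finger_force: 7.2
time: 21.7
tool_pos: [555.5, -79.9, 193.9]
tcp_rot: [3.141, -0.0, -3.065]
contact_force: [-0.0, 0.7, 0.1]
grip_width: 45.7
finger_force: 0.0
[555.40050752 -79.2672997  194.03744238] [ 3.14107515e+00 -5.18899583e-04 -3.06426794e+00] [-2.78540652e-01  4.35048036e-01  1.47399425e+00  3.22497123e-04
  1.23321708e+00 -1.92676847e+00]
dial_grip [321.5 239.1] 0.72 [551.7 -78.2 105. ]
mark3 [527.5 238.2] 0.68 [550.7  72.4  70. ]
mark3 [376.3 254. ] 0.58 [571.2 -36.   70. ]
```

View pics/w3.png

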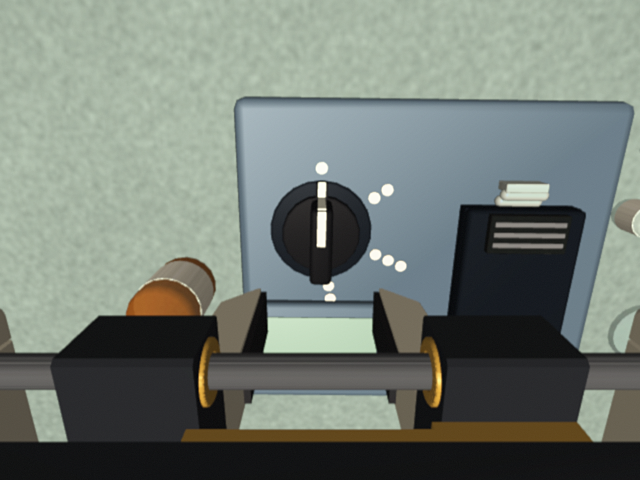

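The lid is shut under its catch (525,195). The dial bar is aligned with the tool and its pointer is at the one-dot mark (322,183). I'll descend and grip.

```bash
python3 -m pendant '[0.01,0.02,0.8,0,0,0,0,0,0,0.8,0,0,0,0,0,0,0.8,0,0,0,0,0,0,0.8,0,0,0,0,0,0,0.3,0,0,0,0,0,0,0,0,0,0,0]' && python3 -m pendant '[0,0,0,0,0,0,1,0,0,0,0,0,0,1,0,0,0,0,0,0,1,0,0,0,0,0,0,1,0,0,0,0,0,0,1]'
```

```text
time: 22.45
tool_pos: [554.6, -78.3, 88.4]
tcp_rot: [3.141, -0.002, -3.063]
contact_force: [-0.2, -0.1, 0.1]
grip_width: 46.1
finger_force: 0.0
time: 22.95
tool_pos: [555.5, -79.2, 89.9]
tcp_rot: [-3.141, 0.001, -3.064]
contact_force: [-0.6, 0.1, 2.9]
grip_width: 13.8
finger_force: 29.9
```

```bash
python3 -m pendant '[0,0,0,0,0,0.8,1,0,0,0,0,0,0.9,1,0,0,0,0,0,0.9,1,0,0,0,0,0,0.9,1,0,0,0,0,0,0.9,1,0,0,0,0,0,0.9,1,0,0,0,0,0,0.9,1,0,0,0,0,0,0.9,1,0,0,0,0,0,0.9,1,0,0,0,0,0,0.9,1]' && python3 -m pendant '[0,0,0,0,0,0.9,1,0,0,0,0,0,0.9,1,0,0,0,0,0,0.9,1,0,0,0,0,0,0.9,1,0,0,0,0,0,0.9,1,0,0,0,0,0,0.9,1,0,0,0,0,0,0.9,1,0,0,0,0,0,0.9,1,0,0,0,0,0,0.9,1,0,0,0,0,0,0.9,1]' && python3 -c "
from plant import get_obs
o=get_obs();print(o['contact_force'],o['moment'],o['joint_positions'])"
```

```text
time: 23.95
tool_pos: [555.4, -79.7, 89.8]
tcp_rot: [-3.141, 0.001, 2.595]
contact_force: [-2.2, -2.5, 5.3]
grip_width: 13.7
finger_force: 29.9
time: 24.95
tool_pos: [555.0, -80.1, 89.8]
tcp_rot: [-3.141, 0.001, 1.967]
contact_force: [-3.2, -2.6, 1.8]
grip_width: 13.5
finger_force: 29.9
[-3.204976   -2.5828079   1.80126596] [-0.57419659  0.37153947  0.05590112] [-0.27903665  0.54786871  1.60350277 -0.00196041  0.99016377 -0.67436846]
```

```bash
python3 -m pendant '[0,0,0,0,0,0.9,1,0,0,0,0,0,0.9,1,0,0,0,0,0,0.9,1,0,0,0,0,0,0.9,1,0,0,0,0,0,0.9,1,0,0,0,0,0,0.9,1,0,0,0,0,0,0.9,1,0,0,0,0,0,0.9,1,0,0,0,0,0,0.9,1,0,0,0,0,0,0.9,1,0,0,0,0,0,0.9,1,0,0,0,0,0,0.9,1]' && python3 -m pendant '[0,0,0,0,0,0,1,0,0,0,0,0,0,1]' && python3 -m pendant '[0,0,0,0,0,0,0.2,0,0,0,0,0,0,0.2,0,0,0,0,0,0,0.2,0,0,0,0,0,0,0.2]' && python3 -m pendant '[0,0,-0.6,0,0,0,0.2,0,0,-1,0,0,0,0.2,0,0,-1,0,0,0,0.2,0,0,-1,0,0,0,0.2,0,0,0,0,0,0,0.2]'
python3 - <<'E'
from h import *
save('wrist','w4')
for c in('wrist','top'):
    capture(c)
    for t in('dial_grip','mark3'): print(c,t,[(np.round(r['location'],1).tolist(),round(r['score'],2)) for r in pinpoint(c,t)[:2]])
E
```

```text
time: 26.15
tool_pos: [554.3, -80.1, 89.8]
tcp_rot: [-3.14, 0.002, 1.213]
contact_force: [-4.8, -3.9, 5.2]
grip_width: 13.6
finger_force: 29.9
time: 26.35
tool_pos: [554.4, -80.1, 89.8]
tcp_rot: [-3.14, 0.002, 1.216]
contact_force: [-5.0, -3.5, 4.8]
grip_width: 13.5
finger_force: 29.9
time: 26.75
tool_pos: [555.4, -79.0, 89.2]
tcp_rot: [3.142, -0.0, 1.216]
contact_force: [-0.7, 0.1, -0.6]
grip_width: 36.2
finger_force: 0.0
time: 27.25
tool_pos: [557.5, -79.6, 201.7]
tcp_rot: [3.133, -0.001, 1.216]
contact_force: [1.3, -0.3, 0.3]
grip_width: 37.0
finger_force: 0.0
wrist dial_grip [([318.5, 239.1], 0.93), ([317.2, 168.9], 0.69)]
wrist mark3 [([319.7, 169.1], 0.59), ([316.9, 241.7], 0.32)]
top dial_grip [([310.0, 241.8], 0.52)]
top mark3 [([361.9, 226.7], 0.75)]
```

View pics/w4.png

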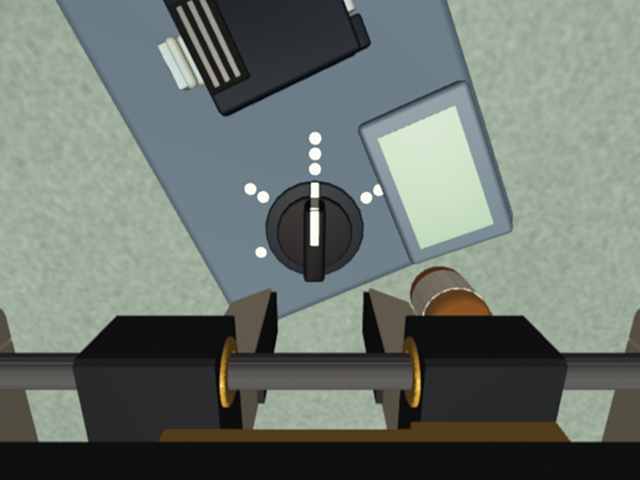

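The pointer at (315,185) is in line with the three-dot row at (315,138–169). The lid is latched, and the robot is clear of everything.

```bash
python3 -m pendant '[0,0,0,0,0,0,0.2,0,0,0,0,0,0,0.2,0,0,0,0,0,0,0.2]' && python3 -c "
from plant import close_job
print(close_job())"
```

```text
time: 27.9
tool_pos: [555.2, -79.1, 197.1]
tcp_rot: [-3.141, 0.0, 1.216]
contact_force: [-0.5, 0.1, -1.1]
grip_width: 36.6
finger_force: 0.0
the job is handed in; nothing more can be done
None
```

The job is handed in at about 28 s of the 72 s allowed: the vial is fully home (16 N push), the lid is snapped shut (14.5 N push), the dial points at the three-dot mark, and I saw no contact with the bottles, vials or beaker; the hand-in returned no verdict.

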